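Charge a grinding jar through the cam-gated ball loader

ROBOT

A 6-joint arm with a two-finger parallel gripper is mounted at the origin on a cart in front of the work surface, level with it; the furniture and walls round the work are solid. World frame = base frame: x ahead of the robot, y to its left, z up, the work surface at z = 0. Lengths are in mm, angles in rad, forces in N, time in s.
With the tool pointing down it reaches from about 300 to 850 mm from the base axis. Payload 5.4 kg.
Tool frame: the origin (TCP) lies midway between the tips of the shut fingers; the grasp point (between the pads) lies 19 mm behind it (grip_point_offset is the distance from the TCP to the grasp point, in mm); z points along the fingers, y is the line along which they close (so a half turn about z gives the same grasp; the last joint's range is limited). The gripper opens to 85 mm and grips with 20 to 120 N. Pads are 22 mm wide; open, the fingers measure 114 mm over their backs; the gripper's body (76 mm by 85 mm) begins 54 mm behind the grasp point. The pads swing forward as they close: fully open they stand 13 mm farther back than shut.
Start: joints at [-1.442, 0.158, 1.597, -0, 1.386, -0.21], TCP at [191.08, -542.305, 231.299] pointing down, gripper open.
Joint ranges: [-2.91, 2.91], [-0.94, 2.29], [0.18, 2.7], [-1.29, 4.43], [0.17, 2.64], [-3, 3]. Speed limits (rad/s): [2.57, 2.57, 3.14, 3.14, 3.14, 3.14].

INTERFACE

Orientations are given as a rotation vector (axis times angle).
In Python, from bench import get_obs, capture, camera_model, job_done, grip_point_offset gives the robot as it stands. The module is installed in compiled form; this text tells all that it offers.
- The arm moves only by the tool crank_tcp, called after "Request:" by a JSON object that holds its "fn" and its "kwargs", one argument or row to a line. Schema: {"type":"object","properties":{"ticks":{"type":"string"},"finger_gap":{"type":"number"},"grip_n":{"type":"number"},"only":{"type":"string"},"quiet":{"type":"boolean"},"lines":{"type":"string"}},"required":["ticks"],"additionalProperties":false}. ticks is a string of 1 to 8 rows, parted by a bar, with the numbers parted by commas; each row has 6 numbers: dx, dy, dz in shares of 1000 mm (1.0 is 1000 mm), then a rotation vector rx, ry, rz in a scale on which 1.0 is pi rad; each row shifts and turns the commanded pose from where the row before left it, along the tool's axes as they then stand; what a row does not reach is not made up. A row lasts 1/8 s, in which the tool goes at most 62.5 mm and 0.188 rad, less where a joint would pass 70% of its speed; a pose out of reach is approached as far as the arm can. finger_gap is the finger opening in mm, set as the call begins (left out keeps the last). The fingers move at their own pace and stop on an object; grip_n is the grip in N (left out, the last holds). Time passes only in rows, so rows that do not move let the fingers close. The tool returns the time, the measured TCP pose, the force, the opening and the grip force at its end. only (a regular expression) keeps the lines of the reply that match it, lines (a string "A,B") keeps lines A to B, and quiet returns only ok. Shift and turn numbers lie between -1 and 1, and a call with a number outside is refused. Input that does not fit is refused with a message, and nothing moves.
- get_obs(): the state, without advancing time (a new reading comes with each control period).
- capture(name): name is "scene" or "side" or "wrist"; returns (picture, depth): 420x560x3 uint8, red, green, blue; 420x560 float32, mm along the optical axis (not along the pixel's ray), 0 where there is no reading.
- camera_model(name): a dict with "K" (3x3 intrinsics, pixels), "position" and "attitude" of the camera in the world. Camera axes: x right, y up, looking along -z (the intrinsics and any distortion apply to the point x, -y, -z); pixel columns grow to the right and rows downward; lengths in mm; the calibration is good to about 2 mm. A picture is of the moment at which its call begins: read the wrist's pose just before it. camera_model takes no time and is no camera call; for the wrist camera it gives the pose at the moment of the call.
- job_done(): hands the job in; it is judged then, once.
The state is a dict: "t": time; "qpos": joint angles; "qvel": joint speeds; "joint_torque": joint torques, N m; "eef_pos": TCP position; "eef_rot": TCP orientation; "ft_force": force on the tool from outside, world axes, zero at the start; "wrist_torque": the same for the moment, N m; "opening": finger opening in mm; "finger_force": force on a finger pad.
Only numpy, scipy, OpenCV 4.12 (cv2) and the standard library are available. Lean on these libraries where they do the work, as an engineer would, in place of code of your own. Each camera call takes 0.05 s, during which the arm holds its last target. There are 200 camera calls.

TASK

Pour all eight steel balls from the weighing scoop into the open hopper of the ball loader while its gate is shut, then set the empty scoop down upright on the bare worktop and let go of it. Swing the loader's cam lever up until it stands straight up, the point where the cam lifts the spring-closed gate highest, so that all eight balls run down into the grinding jar. The lever springs back if released: finish with the gripper still holding it at the top, the jar still in its place, and leave the jar lid, the tin and the petri dish where they are.

Things in the scene. Friction and masses are not known exactly. Their poses are not given: they have to be found in the camera images.
- ball_loader: Bench ball loader, fixed: base plate 124 x 236 x 10 mm (x, y, z) carrying a sheet-steel hopper, lift gate, chute and drop spout. Origin under the base's centre, z up, x away from the lever face (which looks roughly towards the robot), y from hopper to jar. Gate at y 3 to 6 mm; the gate's crossbar (y 2 to 9 mm, x -57 to 34 mm) tops out at z 157 mm shut, 181 mm lifted.
- hopper_mouth (a point): Centre of the hopper's open mouth, at rim height (loader x 0, y -51, z 172 mm). Inside, the hopper is 72 mm along loader x (+-36) and 100 mm along loader y (-102 to -2), upright 2.5 mm walls; its floor slopes down to the gate at 20 degrees, z 131 mm at the back, 94 mm at the gate.
- cam_lever (a joint): Cam lever angle (rad) about a shaft along loader x at loader y 0, z 95 mm. 0: gate shut, lever points to loader -y, 5 degrees below level; grows as it swings up. At 1.66 it stands straight up, gate highest; past that, to the stop at 2.1, the gate sinks again. A spring returns it to 0 when let go: up to 4 N at the handle to move it, 3 N to hold it upright.
- lever_grip (a point): Middle of the lever's handle, moving with the lever, 95 mm from the shaft axis: black round bar, 16 mm thick, 50 mm long along loader x (x -118 to -68 mm; this point at -95), standing out from the lever's face. Shut, at loader y -95, z 87 mm; straight up, y 0, z 190 mm. Rigid with the lever, so it turns in the fingers.
- lever_pivot (a point): Point on the shaft axis in the plane in which lever_grip moves (loader x -95, y 0, z 95 mm). Fixed to the loader; nothing is to be touched there.
- gate (a joint): Lift of the gate (m), driven by the cam: 0 shut, 0.024 highest (lever straight up).
- grinding_jar: Open round steel grinding jar, 92 mm wide outside, 82 mm inside, 52 mm high, inner floor 6 mm up; stands loose between pins on the loader's base under the spout (loader x 0, y +66 mm). Origin at the centre of its underside.
- scoop: Aluminium weighing scoop, 0.12 to 0.2 kg empty. Origin under the centre of its flat 50 x 50 mm floor, z up, +x to the pouring lip. Parallel side walls 50 mm apart outside, 3 mm thick, 42 mm high, x -25 to 40 mm; floor 3 mm thick; from x 25 mm a 25 degree ramp climbs to the lip at x 78, z 28 mm. Balls leave once it tips forward over 27 degrees; at 50 it empties.
- ball_0: Polished steel ball, 14 mm in diameter, 12 g, one of eight alike lying in the scoop. Origin at its centre.
- ball_1: Polished steel ball, 14 mm in diameter, 12 g, one of eight alike lying in the scoop. Origin at its centre.
- ball_2: Polished steel ball, 14 mm in diameter, 12 g, one of eight alike lying in the scoop. Origin at its centre.
- ball_3: Polished steel ball, 14 mm in diameter, 12 g, one of eight alike lying in the scoop. Origin at its centre.
- ball_4: Polished steel ball, 14 mm in diameter, 12 g, one of eight alike lying in the scoop. Origin at its centre.
- ball_5: Polished steel ball, 14 mm in diameter, 12 g, one of eight alike lying in the scoop. Origin at its centre.
- ball_6: Polished steel ball, 14 mm in diameter, 12 g, one of eight alike lying in the scoop. Origin at its centre.
- ball_7: Polished steel ball, 14 mm in diameter, 12 g, one of eight alike lying in the scoop. Origin at its centre.
- jar_lid: Bystander: round steel lid with a knob, 94 mm wide, 24 mm high, lying on the worktop. Origin at the centre of its underside.
- tin: Bystander: round screw-lid tin, 60 mm wide, 35 mm high. Origin at the centre of its underside.
- petri_dish: Bystander: clear petri dish with lid, 58 mm wide, 16 mm high. Origin at the centre of its underside.
Mind the look-alikes: they are no part of the job. Several things have the shape of the scoop; the one meant has the colours described above.

How it is judged (in metres and radians):
On the way:
1. all eight balls lie in the hopper with the gate shut (z of ball_0 in the frame of ball_loader between 0.09 and 0.168 m and y of ball_0 in the frame of ball_loader between -0.102 and 0 m and x of ball_0 in the frame of ball_loader between -0.036 and 0.036 m and z of ball_1 in the frame of ball_loader between 0.09 and 0.168 m and y of ball_1 in the frame of ball_loader between -0.102 and 0 m and x of ball_1 in the frame of ball_loader between -0.036 and 0.036 m and z of ball_2 in the frame of ball_loader between 0.09 and 0.168 m and y of ball_2 in the frame of ball_loader between -0.102 and 0 m and x of ball_2 in the frame of ball_loader between -0.036 and 0.036 m and z of ball_3 in the frame of ball_loader between 0.09 and 0.168 m and y of ball_3 in the frame of ball_loader between -0.102 and 0 m and x of ball_3 in the frame of ball_loader between -0.036 and 0.036 m and z of ball_4 in the frame of ball_loader between 0.09 and 0.168 m and y of ball_4 in the frame of ball_loader between -0.102 and 0 m and x of ball_4 in the frame of ball_loader between -0.036 and 0.036 m and z of ball_5 in the frame of ball_loader between 0.09 and 0.168 m and y of ball_5 in the frame of ball_loader between -0.102 and 0 m and x of ball_5 in the frame of ball_loader between -0.036 and 0.036 m and z of ball_6 in the frame of ball_loader between 0.09 and 0.168 m and y of ball_6 in the frame of ball_loader between -0.102 and 0 m and x of ball_6 in the frame of ball_loader between -0.036 and 0.036 m and z of ball_7 in the frame of ball_loader between 0.09 and 0.168 m and y of ball_7 in the frame of ball_loader between -0.102 and 0 m and x of ball_7 in the frame of ball_loader between -0.036 and 0.036 m and value of joint gate below 0.003 m), for 0.3 s.
At the end, for the whole second after the job is handed in: Fingers hold the lever still (over 1 N) at 1.42 to 1.9 rad, within 14 degrees of straight up, gate lifted over 22.8 mm; all eight balls lie in the jar, upright in its place; the scoop stands upright on the worktop, released and at rest (value of joint cam_lever between 1.42 and 1.9 rad and value of joint gate above 0.0228 m and velocity of joint cam_lever between -0.15 and 0.15 rad/s and contact force between the fingers and cam_lever above 1 N and horizontal distance between each of ball_0, ball_1, ball_2, ball_3, ball_4, ball_5, ball_6, ball_7 and grinding_jar below 0.038 m and z of each of ball_0, ball_1, ball_2, ball_3, ball_4, ball_5, ball_6, ball_7 in the frame of grinding_jar below 0.04 m and height (world z) of scoop between -0.004 and 0.006 m and angle between scoop's own z axis and vertical below 0.12 rad and contact force between the fingers and scoop below 0.1 N and linear speed of scoop below 0.02 m/s and angle between grinding_jar's own z axis and vertical below 0.1 rad); the arm keeps its last pose, push and grip.
It fails at once if the jar lid is moved by more than 20 mm (distance of jar_lid from where it was at the start of the episode above 0.02 m).
It fails at once if the tin is moved by more than 20 mm (distance of tin from where it was at the start of the episode above 0.02 m).
It fails at once if the petri dish is moved by more than 20 mm (distance of petri_dish from where it was at the start of the episode above 0.02 m).
It fails at once if the grinding jar is moved by more than 20 mm (distance of grinding_jar from where it was at the start of the episode above 0.02 m).
It also fails if it takes over 64 s, if anything falls off the work surface, if the arm or the gripper's body presses on something with over 40 N, if the wrist force passes 120 N, or if a joint passes its speed limit or range.

## Working session

There is one attempt and no reset: what is moved stays moved. The work goes in short steps, Python scripts to look and compute and a tool call to move; the robot and the scene stay as the last step left them, time stands still between calls to the robot, and variables do not carry over. Pictures are saved under pics/ and viewed, at most 10 in all, crops included, and the job is handed in when it is done.

```bash
mkdir -p pics; cat > h.py <<'E'
import numpy as np, cv2
from scipy.spatial.transform import Rotation as R
from bench import *
def cam(n):
    m=camera_model(n); K=np.array(m["K"]); p=np.array(m["position"]); a=np.array(m["attitude"])
    A=a if a.shape==(3,3) else (R.from_rotvec(a).as_matrix() if a.size==3 else None)
    return K,p,A,m
def back(n,u,v,d,c=None):
    K,p,A,_=c or cam(n)
    x=(u-K[0,2])/K[0,0]*d; y=(v-K[1,2])/K[1,1]*d
    return p+A@np.array([x,-y,-d])
def cloud(D,c):
    K,p,A,_=c
    v,u=np.mgrid[:D.shape[0],:D.shape[1]]
    P=np.stack([(u-K[0,2])/K[0,0]*D,-(v-K[1,2])/K[1,1]*D,-D],-1)
    return P@A.T+p
E
python3 - <<'E'
from h import *
for n in ("scene","side","wrist"):
    c=cam(n); I,D=capture(n); np.savez(f"pics/{n}0.npz",I=I,D=D,K=c[0],p=c[1],A=c[2])
    cv2.imwrite(f"pics/{n}0.png",I[...,::-1]); print(n,c[3])
print(get_obs(), grip_point_offset if not callable(grip_point_offset) else grip_point_offset())
E
```

```text
scene {'K': array([[436.00040197,   0.        , 275.02339808],
       [  0.        , 436.00040197, 212.78543921],
       [  0.        ,   0.        ,   1.        ]]), 'position': array([  99.45129615,  724.47056088, 1041.60262679]), 'attitude': array([ 0.25243784, -1.04211931, -2.47590994])}
side {'K': array([[500.76760217,   0.        , 273.46623313],
       [  0.        , 500.76760217, 208.42065807],
       [  0.        ,   0.        ,   1.        ]]), 'position': array([-272.13385115,  376.63866142, 1742.17819659]), 'attitude': array([ 0.31902647, -0.55607717, -2.05718403])}
wrist {'K': array([[341.98768278,   0.        , 284.95340634],
       [  0.        , 341.98768278, 209.49629447],
       [  0.        ,   0.        ,   1.        ]]), 'position': array([ 269.4840813 , -512.87584652,  372.79804315]), 'attitude': array([-0.28643818,  0.20447603, -1.21878185])}
{'t': 0.15, 'qpos': array([-1.44210964e+00,  1.58915100e-01,  1.59793941e+00, -1.78066438e-05,
        1.38620491e+00, -2.10097944e-01]), 'qvel': array([-0.00108546, -0.00090672, -0.00226573, -0.00162832, -0.0005986 ,
       -0.0001067 ]), 'joint_torque': array([-4.89228551e-04, -3.96377134e+01, -3.31786144e+01, -3.05625090e-04,
        5.45551884e-03,  2.02430653e-05]), 'eef_pos': array([ 191.0111836 , -541.85408953,  230.53878758]), 'eef_rot': array([-3.09518212e+00, -5.29378246e-01, -6.62601880e-05]), 'ft_force': array([ 0.01917181,  0.12461966, -0.20466806]), 'wrist_torque': array([ 0.00353085, -0.00655038,  0.05095285]), 'finger_force': 0.0, 'opening': 85.26687520713443} 18.700000000000003
```

View pics/scene0.png

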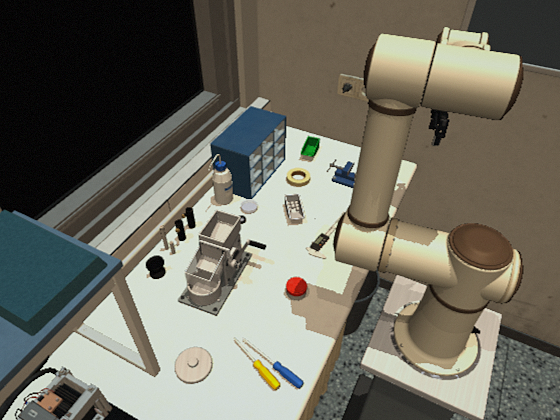

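View pics/side0.png

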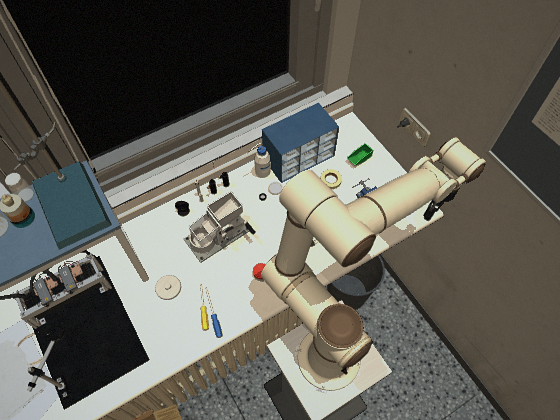

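The scene view shows the loader at about (215,260), with its lever handle near (257,246) and its jar at (203,283). The ball-filled scoop is at (293,208), and the lid at (193,364). In the side view the arm hides the scoop. I'll enlarge the scene view and compute some points.

```bash
python3 - <<'E'
from h import *
z=np.load("pics/scene0.npz"); I=z["I"]; c=(z["K"],z["p"],z["A"] ,None)
P=cloud(z["D"],c)
cv2.imwrite("pics/crop1.png",cv2.resize(I[170:320,150:350],None,fx=4,fy=4,interpolation=cv2.INTER_CUBIC)[...,::-1])
for u,v in [(293,208),(286,197),(300,218),(193,364),(257,246),(203,290),(222,225),(296,286),(249,206),(180,297),(206,310),(253,262),(155,265),(330,130)]:
    print(u,v,P[v,u].round(0))
E
```

```text
293 208 [ 544. -266.    4.]
286 197 [ 571. -265.   45.]
300 218 [ 493. -213.   27.]
193 364 [511. 367.  23.]
257 246 [531.   6.  88.]
203 290 [621. 165.  10.]
222 225 [644.  10. 125.]
296 286 [385.  45.  34.]
249 206 [ 676. -194.   16.]
180 297 [667. 214.   7.]
206 310 [577. 215.   8.]
253 262 [550.   2.  -0.]
155 265 [779. 174.  43.]
330 130 [ 600. -729.   31.]
```

View pics/crop1.png

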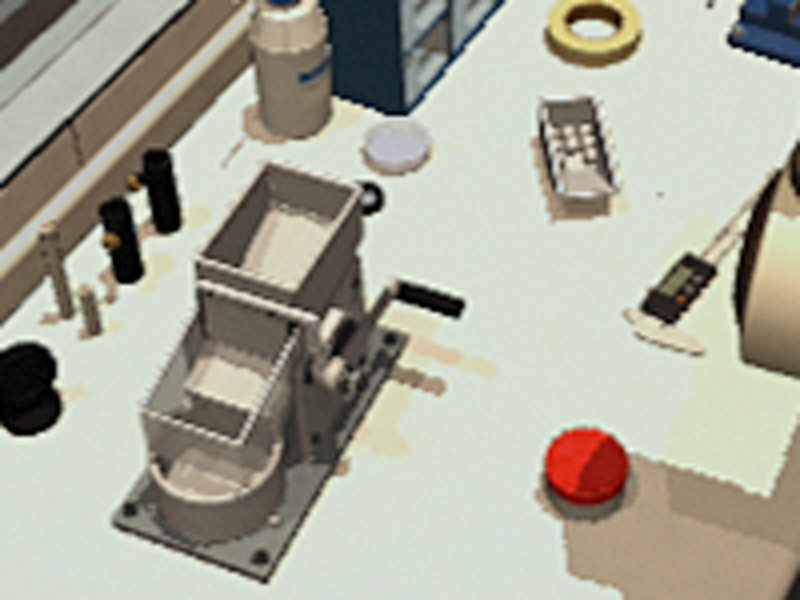

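The crop shows the scoop at crop (540-617, 97-205), with its lip nearest the camera. The dish is at (397,147), the red tin at (586,465), and the handle runs from (398,291) to (462,304). Next I'll fit the loader from labelled corners and get a rough scoop pose.

```bash
cat > fit.py <<'E'
from h import *
from scipy.optimize import least_squares
def proj(P,c):
    q=(np.asarray(P)-c[1])@c[2]
    return np.stack([c[0][0,0]*q[:,0]/-q[:,2]+c[0][0,2], -c[0][1,1]*q[:,1]/-q[:,2]+c[0][1,2]],-1)
def place(p,L): 
    L=np.asarray(L,float); s,k=np.sin(p[2]),np.cos(p[2])
    return np.stack([p[0]+k*L[:,0]-s*L[:,1], p[1]+s*L[:,0]+k*L[:,1], L[:,2]+(p[3] if len(p)>3 else 0)],-1)
def load(n):
    z=np.load(f"pics/{n}.npz"); return z["I"],z["D"],(z["K"],z["p"],z["A"],None)
def fit(obs,p0):  # obs: list of (cam, L, UV)
    f=lambda p: np.concatenate([(proj(place(p,L),c)-UV).ravel() for c,L,UV in obs])
    r=least_squares(f,p0,x_scale=[10,10,.1,10][:len(p0)],loss="soft_l1"); return r.x, f(r.x).reshape(-1,2)
E
python3 - <<'E'
from fit import *
I,D,c=load("scene0")
L=[(62,118,10),(-62,118,0),(-62,-118,10),(38.5,-104.5,172),(-38.5,-104.5,172),(-68,-95,87),(-118,-95,87)]
UV=np.array([(113,520),(267,581),(408,335),(267,163),(363,187),(398,291),(462,304)])/4+[150,170]-.4
for p0 in ([610,80,0.1,0],):
    x,r=fit([(c,L,UV)],p0); print(x.round(3),r.round(1).tolist())
L=[(-25,25,42),(-25,-25,42),(78,25,28),(78,-25,28)]
UV=np.array([(603,97),(540,100),(617,190),(560,196)])/4+[150,170]-.4
for P in (L,[(a,-b,z) for a,b,z in L]):
    x,r=fit([(c,P,UV)],[540,-250,1.9,0]); print(x.round(3),r.round(1).tolist())
E
```

```text
[ 6.2256e+02  9.4674e+01  9.7000e-02 -1.1120e+01] [[-0.1, -0.5], [0.6, 0.4], [-0.0, -0.5], [-0.2, -0.5], [-0.2, 0.6], [0.2, -0.4], [-0.2, 1.2]]
[ 549.842 -280.788    2.165  -10.275] [[-0.7, -0.2], [0.7, 0.1], [0.3, 0.2], [-0.3, -0.1]]
[ 586.247 -358.541    1.945  -91.804] [[-13.4, 0.7], [15.7, 0.9], [-19.5, -0.6], [8.7, -1.0]]
```

```bash
cat >> h.py <<'E'
def togo(pos,xaxis,zaxis):
    """target TCP pos, tool x and z (world): print tool-frame rotation left, then translation in target's axes and current axes"""
    o=get_obs(); C=R.from_rotvec(o["eef_rot"]); z=np.array(zaxis,float); z/=np.linalg.norm(z)
    x=np.array(xaxis,float); x-=z*(x@z); x/=np.linalg.norm(x)
    T=R.from_matrix(np.stack([x,np.cross(z,x),z],1)); d=np.array(pos)-o["eef_pos"]
    print("rot(tool)",(C.inv()*T).as_rotvec().round(3),"| trans now-axes",C.inv().apply(d).round(1),"| target-axes",T.inv().apply(d).round(1),"t",o["t"])
E
python3 - <<'E'
from fit import *
I,D,c=load("scene0")
L=[(62,118,10),(-62,118,0),(-62,-118,10),(38.5,-104.5,172),(-38.5,-104.5,172),(-68,-95,87),(-118,-95,87)]
UV=np.array([(113,520),(267,581),(408,335),(267,163),(363,187),(398,291),(462,304)])/4+[150,170]-.4
x,r=fit([(c,L,UV)],[610,80,0.1]); print(x.round(3),r.round(1).tolist())
L=[(-25,25,42),(-25,-25,42),(78,25,28),(78,-25,28)]
UV=np.array([(603,97),(540,100),(617,190),(560,196)])/4+[150,170]-.4
x,r=fit([(c,L,UV)],[540,-250,1.9]); print(x.round(3),r.round(1).tolist())
P=cloud(D,c); 
for u,v in [(225,150),(265,120),(285,115),(247,190),(222,170),(285,130),(250,195)]: print(u,v,P[v,u].round())
K,p,A,m=cam("wrist"); o=get_obs(); C=R.from_rotvec(o["eef_rot"])
print("cam in tool",C.inv().apply(p-o["eef_pos"]).round(1),"look",(C.inv().apply(-A[:,2])).round(3),"up",C.inv().apply(A[:,1]).round(3))
yaw=x[2]; togo([x[0]-60*np.cos(yaw),x[1]-60*np.sin(yaw),200],[np.cos(yaw),np.sin(yaw),0],[0,0,-1])
E
```

```text
[6.17140e+02 1.02089e+02 9.70000e-02] [[-0.8, -0.1], [0.4, 1.0], [0.2, -0.6], [-0.4, -1.1], [-0.1, 0.1], [0.4, -0.6], [0.1, 1.0]]
[ 545.471 -270.908    2.164] [[-0.7, -0.4], [0.6, -0.0], [0.4, 0.3], [-0.4, 0.0]]
225 150 [ 782. -234.  189.]
265 120 [ 745. -440.  198.]
285 115 [ 698. -505.  196.]
247 190 [ 709. -239.   40.]
222 170 [ 772. -192.  139.]
285 130 [ 696. -503.  135.]
250 195 [ 698. -239.   21.]
cam in tool [  83.7   -1.4 -142.4] look [-0.325  0.001  0.946] up [ 0.946 -0.001  0.325]
rot(tool) [-1.000e-03 -2.000e-03 -1.826e+00] | trans now-axes [439.5 -79.6  30.8] | target-axes [-33.7 445.4  30.5] t 0.15
```

The manual's scale: shifts go in shares of 1000 mm and turns go in shares of pi rad. Converting my numbers, 54 mm / 1000 = 0.054, 50 mm / 1000 = 0.05, -0.18 rad / 3.1416 = -0.0573.

Request:
{"fn": "crank_tcp", "kwargs": {
  "ticks": "0.054,-0.01,0,0,0,-0.0573 | 0.05,0.02,0,0,0,-0.0573 | 0.05,0.02,0,0,0,-0.0573 | 0.05,0.02,0,0,0,-0.0573 | 0.02,0.04,0,0,0,-0.0573 | 0.01,0.05,0,0,0,-0.0573 | 0,0.05,0,0,0,-0.0573 | -0.005,0.05,0,0,0,-0.0573"
}}

```text
t: 1.15
eef_pos: [586.5, -485.2, 230.7]
eef_rot: [-1.972, -2.445, 0.0]
ft_force: [-0.3, -0.7, 0.4]
opening: 85.8
finger_force: 0.0
```

Request:
{"fn": "crank_tcp", "kwargs": {
  "ticks": "0,0.03,0,0,0,-0.0573 | 0,0,0,0,0,-0.0573 | 0,0,0,0,0,0"
}}

```text
t: 1.52
eef_pos: [614.7, -478.5, 230.3]
eef_rot: [-1.511, -2.753, -0.0]
ft_force: [-0.0, -0.3, -0.7]
opening: 85.5
finger_force: 0.0
```

```bash
python3 - <<'E'
from h import *
y=2.164;togo([545.5+25*np.cos(y),-271+25*np.sin(y),190],[np.cos(y),np.sin(y),0],[0,0,-1])
E
```

```text
rot(tool) [-0.    -0.001 -0.027] | trans now-axes [237.2  52.4  40.6] | target-axes [235.8  58.6  40.3] t 1.525
```

In the tool's units: 48 mm / 1000 = 0.048, 47 mm / 1000 = 0.047, -0.027 rad / 3.1416 = -0.0086.

Request:
{"fn": "crank_tcp", "kwargs": {
  "ticks": "0.047,0.012,0,0,0,-0.0086 | 0.048,0.011,0.01,0,0,0 | 0.047,0.012,0.01,0,0,0 | 0.047,0.012,0.01,0,0,0 | 0.047,0.012,0.01,0,0,0 | 0,0,0,0,0,0 | 0,0,0,0,0,0"
}}

```text
t: 2.4
eef_pos: [532.5, -250.7, 192.0]
eef_rot: [1.475, 2.772, -0.001]
ft_force: [1.0, -0.1, -0.4]
opening: 85.8
finger_force: 0.0
```

```bash
python3 - <<'E'
from h import *
for n in ("wrist","scene"):
    c=cam(n); I,D=capture(n); np.savez(f"pics/{n}1.npz",I=I,D=D,K=c[0],p=c[1],A=c[2])
    cv2.imwrite(f"pics/{n}1.png",I[...,::-1])
print(get_obs()["eef_pos"],get_obs()["eef_rot"],get_obs()["qpos"])
E
```

```text
[ 532.99224152 -251.52405208  192.26786039] [ 1.47499424e+00  2.77137800e+00 -8.85638173e-04] [-6.45676785e-01  2.24469516e-01  1.59982122e+00 -2.30623876e-04
  1.31509726e+00 -1.23822831e+00]
```

View pics/wrist1.png

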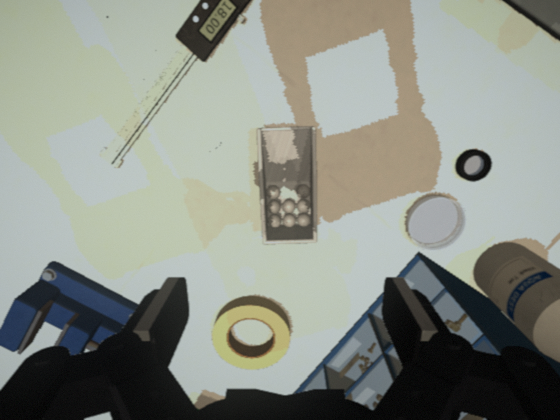

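```bash
python3 - <<'E'
from fit import *
I,D,c=load("wrist1")
cv2.imwrite("pics/crop2.png",cv2.resize(I[110:260,230:350],None,fx=4,fy=4,interpolation=cv2.INTER_CUBIC)[...,::-1])
E
```

```text
(no output)
```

View pics/crop2.png

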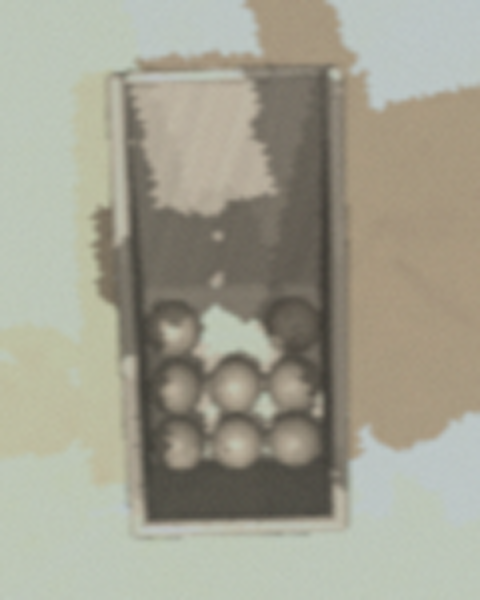

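All eight balls are visible in the scoop. Its rim corners are at crop (132,536), (350,528), (108,73) and (346,66).

```bash
python3 - <<'E'
from fit import *
Iw,Dw,cw=load("wrist1"); Is,Ds,cs=load("scene0")
L=[(-25,25,42),(-25,-25,42),(78,25,28),(78,-25,28)]
UVw=np.array([(132,536),(350,528),(108,73),(346,66)])/4+[230,110]-.4
UVs=np.array([(540,100),(603,97),(560,196),(617,190)])/4+[150,170]-.4
Ls=[(-25,-25,42),(-25,25,42),(78,-25,28),(78,25,28)]
Ls=L_ = [(-25,25,42),(-25,-25,42),(78,25,28),(78,-25,28)]
UVs2=UVs[[1,0,3,2]]
for o,p0 in (([(cw,L,UVw)],[540,-270,2.1,0]),([(cw,L,UVw)],[540,-270,2.1]),([(cw,L,UVw),(cs,L,UVs2)],[540,-270,2.1,0])):
    x,r=fit(o,p0); print(x.round(3),r.round(1).tolist())
P=cloud(Dw,cw)
for u,v in UVw.round().astype(int): print([P[v+a,u+b].round().tolist() for a,b in((-2,-2),(2,2))])
print(P[215,290],P[160,290],P[238,290])
E
```

```text
[ 547.97  -266.192    2.197    4.737] [[0.1, 0.0], [-0.1, 0.4], [0.7, -0.1], [-0.7, -0.3]]
[ 548.633 -267.076    2.196] [[0.5, -1.1], [-0.5, -0.6], [1.2, 0.6], [-1.1, 0.5]]
[ 547.893 -266.39     2.197    3.969] [[-0.0, -0.2], [-0.4, 0.2], [0.6, -0.0], [-1.0, -0.2], [-2.1, -0.8], [-0.8, -0.2], [-0.1, -0.1], [-0.8, -0.1]]
[[549.0, -320.0, -0.0], [555.0, -321.0, 1.0]]
[[581.0, -272.0, 44.0], [602.0, -288.0, -0.0]]
[[479.0, -222.0, -0.0], [484.0, -218.0, 33.0]]
[[525.0, -189.0, -0.0], [530.0, -190.0, -0.0]]
[ 554.67682071 -273.65170431   13.3349259 ] [ 523.37079682 -227.77904783   14.26470104] [ 561.98685634 -285.06895201   39.25556827]
```

```bash
cat > g.py <<'E'
from h import *
y=2.197; h=np.array([np.cos(y),np.sin(y),0]); up=np.array([0,0,1.]); a=np.radians(25)
tz=np.sin(a)*h-np.cos(a)*up; tx=np.cos(a)*h+np.sin(a)*up
g=np.array([548.3,-266.7,0])+8*h+27*up
togo(g+19*tz-110*tz,tx,tz); togo(g+19*tz,tx,tz)
E
python3 g.py
```

```text
rot(tool) [ 0.008  0.438 -0.033] | trans now-axes [-51.4   5.2  82.9] | target-axes [-81.9   3.5  53.2] t 2.5
rot(tool) [ 0.008  0.438 -0.033] | trans now-axes [ -4.7   3.6 182.5] | target-axes [-81.9   3.5 163.2] t 2.5
```

In the tool's units: -25 mm / 1000 = -0.025, 20 mm / 1000 = 0.02, 0.15 rad / 3.1416 = 0.0477.

Request:
{"fn": "crank_tcp", "kwargs": {
  "ticks": "-0.025,0.002,0.01,0.0013,0.0477,-0.0051 | -0.025,0.002,0.02,0.0013,0.0477,-0.0054 | -0.025,0,0.02,0,0.0439,0 | 0,0,0,0,0,0 | 0,0,0,0,0,0",
  "finger_gap": 85,
  "grip_n": 50
}}

```text
t: 3.12
eef_pos: [573.0, -301.6, 132.2]
eef_rot: [-1.245, -2.44, -0.272]
ft_force: [-0.2, -0.2, 0.4]
opening: 85.3
finger_force: 0.0
```

```bash
python3 g.py
```

```text
rot(tool) [-0.003  0.001  0.   ] | trans now-axes [ 1.6  0.5 25.8] | target-axes [ 1.6  0.4 25.8] t 3.125
rot(tool) [-0.003  0.001  0.   ] | trans now-axes [  1.6   0.8 135.8] | target-axes [  1.6   0.4 135.8] t 3.125
```

In the tool's units: 30 mm / 1000 = 0.03, 26 mm / 1000 = 0.026.

Request:
{"fn": "crank_tcp", "kwargs": {
  "ticks": "0.0016,0.0005,0.026,0,0,0 | 0,0,0.03,0,0,0 | 0,0,0.03,0,0,0 | 0,0,0.025,0,0,0 | 0,0,0.015,0,0,0 | 0,0,0.0098,0,0,0 | 0,0,0,0,0,0",
  "finger_gap": 85,
  "grip_n": 50
}}

```text
t: 4.0
eef_pos: [538.3, -253.0, 9.9]
eef_rot: [-1.243, -2.44, -0.273]
ft_force: [-0.4, 0.1, 0.4]
opening: 85.2
finger_force: 0.0
```

```bash
python3 g.py
```

```text
rot(tool) [-0.003 -0.     0.001] | trans now-axes [  -0.8   -0.3 -110.3] | target-axes [-9.000e-01  1.000e-01 -1.103e+02] t 4.0
rot(tool) [-0.003 -0.     0.001] | trans now-axes [-0.9  0.1 -0.3] | target-axes [-0.9  0.1 -0.3] t 4.0
```

Request:
{"fn": "crank_tcp", "kwargs": {
  "ticks": "0,0,0,0,0,0 | 0,0,0,0,0,0 | 0,0,0,0,0,0 | 0,0,0,0,0,0 | 0,0,0,0,0,0 | 0,0,0,0,0,0",
  "finger_gap": 35,
  "grip_n": 50
}}

```text
t: 4.75
eef_pos: [538.7, -253.8, 9.8]
eef_rot: [-1.244, -2.44, -0.272]
ft_force: [1.3, -2.6, 5.8]
opening: 49.7
finger_force: 52.6
```

```bash
python3 g.py
```

```text
rot(tool) [-0.003  0.001  0.001] | trans now-axes [-1.0e-01 -1.0e-01 -1.1e+02] | target-axes [  -0.     0.2 -110. ] t 4.75
rot(tool) [-0.003  0.001  0.001] | trans now-axes [-0.   0.2  0. ] | target-axes [-0.   0.2  0. ] t 4.75
```

In the tool's units: -34 mm / 1000 = -0.034, -27.2 mm / 1000 = -0.0272.

Request:
{"fn": "crank_tcp", "kwargs": {
  "ticks": "0.0042,0,-0.009,0,0,0 | 0.0085,0,-0.018,0,0,0 | 0.0127,0,-0.0272,0,0,0 | 0.016,0,-0.034,0,0,0 | 0.016,0,-0.034,0,0,0 | 0.016,0,-0.034,0,0,0 | 0.016,0,-0.034,0,0,0 | 0.016,0,-0.034,0,0,0"
}}

```text
t: 5.75
eef_pos: [538.0, -251.8, 258.7]
eef_rot: [-1.243, -2.439, -0.273]
ft_force: [-0.0, -0.2, -2.5]
opening: 49.7
finger_force: 52.1
```

Request:
{"fn": "crank_tcp", "kwargs": {
  "ticks": "0,0,0,-0.0119,0,0.0255 | 0,0,0,-0.0119,0,0.0255 | 0,0,0,-0.0119,0,0.0255 | 0,0,0,-0.0119,0,0.0255 | 0,0,0,-0.0119,0,0.0255 | 0,0,0,-0.0119,0,0.0255 | 0,0,0,0,0,0"
}}

```text
t: 6.62
eef_pos: [537.7, -252.1, 257.4]
eef_rot: [-1.871, -2.066, -0.411]
ft_force: [-1.0, 0.1, -1.9]
opening: 49.5
finger_force: 52.3
```

```bash
cat > p.py <<'E'
from h import *
import sys
# scoop pose relative to tool fixed by grasp: scoop x = tool x rotated -25deg about tool y
LX,LY,LW=617.1,102.1,0.097
def loader(p): 
    k,s=np.cos(LW),np.sin(LW); return np.array([LX+k*p[0]-s*p[1],LY+s*p[0]+k*p[1],p[2]])
def scoop_pose(pt,target,tilt,yaw,a=25):
    """put scoop point pt (scoop frame, x,z) at world target with forward tilt (deg)"""
    h=np.array([np.cos(yaw),np.sin(yaw),0]); up=np.array([0,0,1.]); t=np.radians(tilt); a=np.radians(a)
    sx=np.cos(t)*h-np.sin(t)*up; sz=np.sin(t)*h+np.cos(t)*up
    tz=np.sin(a)*sx-np.cos(a)*sz; tx=np.cos(a)*sx+np.sin(a)*sz
    org=np.array(target)-pt[0]*sx-pt[1]*sz
    return org+8*sx+27*sz+19*tz,tx,tz
E
python3 - <<'E'
from p import *
togo(*scoop_pose((0,0),loader((0,-200,240)),0,LW+np.pi/2))
print(get_obs()["qpos"])
E
```

```text
rot(tool) [-0.004  0.     0.001] | trans now-axes [142.5 113.8  74.4] | target-axes [142.6 113.3  74.9] t 6.625
[-0.78374733  0.40384737  1.30456242  0.27464125  1.77336697 -0.87347845]
```

In the tool's units: 30 mm / 1000 = 0.03, 25 mm / 1000 = 0.025.

Request:
{"fn": "crank_tcp", "kwargs": {
  "ticks": "0.015,0.012,0.008,0,0,0 | 0.025,0.02,0.013,0,0,0 | 0.03,0.024,0.0155,0,0,0 | 0.03,0.024,0.0155,0,0,0 | 0.025,0.02,0.013,0,0,0 | 0.017,0.014,0.009,0,0,0 | 0,0,0,0,0,0 | 0,0,0,0,0,0"
}}

```text
t: 7.62
eef_pos: [635.8, -82.2, 249.2]
eef_rot: [-1.872, -2.065, -0.41]
ft_force: [-0.0, -0.2, -2.5]
opening: 49.6
finger_force: 52.3
```

```bash
python3 - <<'E'
from h import *
for n in ("wrist","scene"):
    c=cam(n); I,D=capture(n); np.savez(f"pics/{n}2.npz",I=I,D=D,K=c[0],p=c[1],A=c[2])
    cv2.imwrite(f"pics/{n}2.png",I[...,::-1])
E
```

```text
(no output)
```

View pics/wrist2.png

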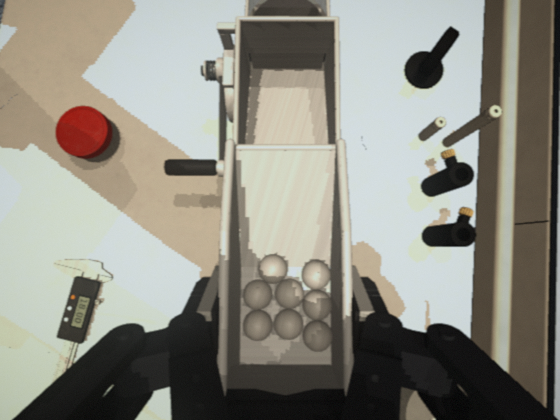

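The wrist view shows the scoop with all eight balls, lip at row ~146. Beyond it are the hopper, with front rim corners at (237,17) and (339,17), and the handle, tip at (165,167). Scoop and hopper look well aligned. I'll refine the loader pose from this view and the scene view.

```bash
python3 - <<'E'
from fit import *
I,D,c=load("scene0"); Iw,Dw,cw=load("wrist2")
L=[(62,118,10),(-62,118,0),(-62,-118,10),(38.5,-104.5,172),(-38.5,-104.5,172),(-68,-95,87),(-118,-95,87)]
UV=np.array([(113,520),(267,581),(408,335),(267,163),(363,187),(398,291),(462,304)])/4+[150,170]-.4
Lw=[(-38.5,.5,172),(38.5,.5,172),(-118,-95,87),(-68,-95,87)]; UVw=np.array([(237,17),(339,17),(165,167.),(220,167)])
x,r=fit([(cw,Lw,UVw)],[610,80,0.1]); print(x.round(3),r.round(1).tolist())
x,r=fit([(cw,Lw,UVw)],[610,80,0.1,0]); print(x.round(3),r.round(1).tolist())
x,r=fit([(cw,Lw,UVw),(c,L,UV)],[610,80,0.1]); print(x.round(3),r.round(1).tolist())
P=cloud(Dw,cw)
for u,v in [(237,17),(338,30),(288,18),(193,165),(180,167),(210,167),(85,130)]: print(u,v,np.nanmedian(P[v-1:v+2,u-1:u+2].reshape(-1,3),0).round(1))
E
```

```text
[6.18573e+02 1.05163e+02 1.01000e-01] [[0.0, 0.1], [0.0, -0.1], [1.5, 0.0], [-2.2, -0.1]]
[6.18620e+02 1.04866e+02 1.00000e-01 4.96000e-01] [[-0.0, 0.0], [0.2, -0.1], [1.2, 0.1], [-2.4, 0.1]]
[6.18327e+02 1.04787e+02 9.80000e-02] [[-0.3, 0.4], [-0.3, 0.5], [0.9, 0.0], [-2.8, 0.1], [-1.7, 0.5], [-0.4, 1.6], [-0.6, -0.2], [-1.3, -0.6], [-1.0, 0.5], [-0.4, -0.1], [-0.7, 1.5]]
237 17 [580.7 100.4 174.2]
338 30 [656.9  97.9 173.5]
288 18 [618.8 103.8 173.9]
193 165 [538.3   1.8  93.9]
180 167 [526.3  -1.3  94.1]
210 167 [554.6   1.6  94.2]
85 130 [391.6  42.7  33.6]
```

```bash
sed -i 's/^LX,.*/LX,LY,LW=618.6,105.0,0.100/' p.py; python3 - <<'E'
from p import *
Y=LW+np.pi/2
p,tx,tz=scoop_pose((78,28),(0,0,0),0,Y); T=np.stack([tx,np.cross(tz,tx),tz],1); r=T.T@(-p)
for d in (.05,.08): print(d,r.round(1),(r-R.from_rotvec([0,d,0]).apply(r)).round(2))
for t in (0,22,58): togo(*scoop_pose((78,28),loader((0,-80,182 if t else 240)),t,Y))
E
```

```text
0.05 [63.9  0.   9.7] [-0.4  0.   3.2]
0.08 [63.9  0.   9.7] [-0.57  0.    5.13]
rot(tool) [-0.002  0.    -0.003] | trans now-axes [30.6  1.7 44.6] | target-axes [30.6  1.7 44.7] t 7.725
rot(tool) [-0.003 -0.384 -0.003] | trans now-axes [14.4  1.8 74. ] | target-axes [41.   1.7 63.2] t 7.725
rot(tool) [-0.004 -1.012 -0.002] | trans now-axes [44.3  1.6 47.6] | target-axes [ 63.9   1.7 -12.3] t 7.725
```

In the tool's units: -0.064 rad / 3.1416 = -0.0204.

Request:
{"fn": "crank_tcp", "kwargs": {
  "ticks": "0,0,0,-0.001,-0.0204,-0.001 | 0,0,0,0,-0.0204,0 | 0,0,0,0,-0.0204,0 | 0,0,0,0,-0.0204,0 | 0,0,0,0,-0.0204,0 | 0,0,0,0,-0.0204,0 | 0,0,0,0,0,0"
}}

```text
t: 8.6
eef_pos: [635.7, -81.5, 249.6]
eef_rot: [-2.08, -2.301, -0.056]
ft_force: [-0.5, 0.1, -1.8]
opening: 49.1
finger_force: 52.4
```

Request:
{"fn": "crank_tcp", "kwargs": {
  "ticks": "0.005,0.0005,0.008,0,0,0 | 0.009,0.0004,0.0135,0,0,0 | 0.01,0.0004,0.015,0,0,0 | 0.009,0.0004,0.014,0,0,0 | 0.005,0,0.009,0,0,0 | 0.003,0,0.0037,0,0,0 | 0,0,0,0,0,0"
}}

```text
t: 9.48
eef_pos: [633.3, -37.5, 188.4]
eef_rot: [-2.081, -2.302, -0.055]
ft_force: [-0.5, -0.2, -1.5]
opening: 49.5
finger_force: 52.4
```

```bash
python3 - <<'E'
from p import *
Y=LW+np.pi/2
for t in (22,58): togo(*scoop_pose((78,28),loader((0,-80,182)),t,Y))
I,D=capture("wrist");cv2.imwrite("pics/wrist3.png",I[...,::-1]); print(get_obs()["qpos"])
E
```

```text
rot(tool) [0.001 0.    0.001] | trans now-axes [-1.  -0.4 -0. ] | target-axes [-1.  -0.4 -0. ] t 9.475
rot(tool) [ 0.001 -0.628  0.001] | trans now-axes [ 16.8  -0.4 -35.7] | target-axes [ -7.4  -0.4 -38.8] t 9.475
[-0.27353986  0.34858718  1.45609729  0.05002073  1.35482856 -0.38536114]
```

View pics/wrist3.png

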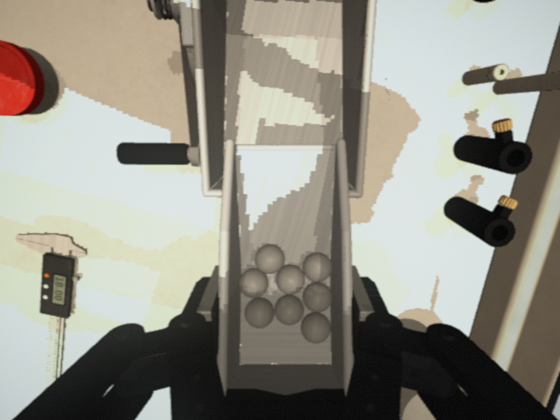

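The lip (row 146, columns 237–333) is over the mouth and centred between the side walls. Next is the slow pour, pivoting about the lip.

In the tool's units: -3.2 mm / 1000 = -0.0032, -1.6 mm / 1000 = -0.0016, -0.05 rad / 3.1416 = -0.0159.

Request:
{"fn": "crank_tcp", "kwargs": {
  "ticks": "0.0006,0,-0.0032,0,-0.0159,0 | 0.0003,0,-0.0016,0,-0.008,0 | 0.0003,0,-0.0016,0,-0.008,0 | 0.0003,0,-0.0016,0,-0.008,0 | 0.0003,0,-0.0016,0,-0.008,0 | 0.0003,0,-0.0016,0,-0.008,0 | 0.0003,0,-0.0016,0,-0.008,0 | 0.0003,0,-0.0016,0,-0.008,0"
}}

```text
t: 10.52
eef_pos: [632.9, -34.2, 202.6]
eef_rot: [2.017, 2.231, -0.175]
ft_force: [0.3, -0.8, -2.5]
opening: 49.3
finger_force: 52.3
```

Request:
{"fn": "crank_tcp", "kwargs": {
  "ticks": "0.0003,0,-0.0016,0,-0.008,0 | 0.0006,0,-0.0032,0,-0.0159,0 | 0.0006,0,-0.0032,0,-0.0159,0 | 0.0006,0,-0.0032,0,-0.0159,0 | 0.0006,0,-0.0032,0,-0.0159,0 | 0.0006,0,-0.0032,0,-0.0159,0 | 0.0006,0,-0.0032,0,-0.0159,0 | 0.0006,0,-0.0032,0,-0.0159,0"
}}

```text
t: 11.52
eef_pos: [631.9, -21.9, 224.1]
eef_rot: [1.803, 1.993, -0.506]
ft_force: [-0.9, 0.2, -1.5]
opening: 49.4
finger_force: 52.4
```

Request:
{"fn": "crank_tcp", "kwargs": {
  "ticks": "0.0003,0,-0.0016,0,-0.008,0 | 0,0,0,0,0,0 | 0,0,0,0,0,0 | 0,0,0,0,0,0"
}}

```text
t: 12.02
eef_pos: [631.7, -21.6, 225.0]
eef_rot: [1.79, 1.978, -0.526]
ft_force: [-0.6, 0.2, -1.7]
opening: 49.6
finger_force: 52.4
```

```bash
python3 - <<'E'
from p import *
Y=LW+np.pi/2
togo(*scoop_pose((78,28),loader((0,-80,182)),58,Y))
I,D=capture("wrist");J,_=capture("scene"); J=cv2.resize(J[190:310,180:300],(480,480),interpolation=cv2.INTER_CUBIC)
cv2.imwrite("pics/w4.png",np.hstack([cv2.resize(I,(320,240)),J[:240*2][::1][:480]][1:]+[cv2.copyMakeBorder(cv2.resize(I,(320,240)),0,240,0,0,0)])[...,::-1]); print(get_obs()["qpos"])
E
```

```text
rot(tool) [ 0.001 -0.003 -0.   ] | trans now-axes [-0.8 -0.4  0.7] | target-axes [-0.8 -0.4  0.7] t 12.025
[ 0.0376006   0.34485855  1.4855141  -0.59231658  1.31906159  0.09171258]
```

View pics/w4.png

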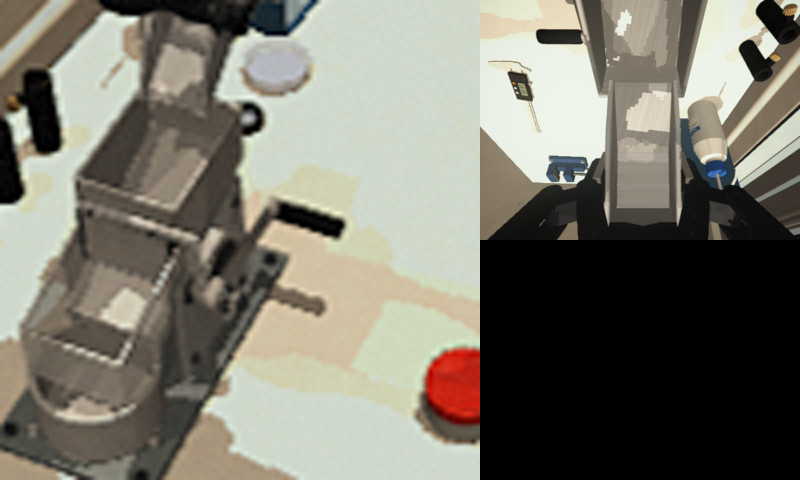

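The scoop is empty (upper-right inset) and no stray balls show on the bench. Now raise it, level it and set it down.

In the tool's units: -17 mm / 1000 = -0.017, -11 mm / 1000 = -0.011, 0.169 rad / 3.1416 = 0.0538.

Request:
{"fn": "crank_tcp", "kwargs": {
  "ticks": "-0.0055,0,-0.0084,0,0,0 | -0.011,0,-0.017,0,0,0 | -0.011,0,-0.017,0,0,0 | 0,0,0,0,0.0538,0 | 0,0,0,0,0.0538,0 | 0,0,0,0,0.0538,0 | 0,0,0,0,0.0538,0 | 0,0,0,0,0.0538,0"
}}

```text
t: 13.12
eef_pos: [632.4, -21.9, 278.5]
eef_rot: [-1.962, -2.174, -0.277]
ft_force: [-0.2, 0.3, -2.7]
opening: 49.6
finger_force: 52.4
```

Request:
{"fn": "crank_tcp", "kwargs": {
  "ticks": "0,0,0,0,0.0532,0 | 0,0,0,0,0,0"
}}

```text
t: 13.38
eef_pos: [631.6, -24.3, 275.0]
eef_rot: [-1.873, -2.065, -0.416]
ft_force: [-0.4, 0.0, -1.7]
opening: 49.2
finger_force: 52.4
```

```bash
python3 - <<'E'
from p import *
Y=LW+np.pi/2
I,D=capture("wrist"); cv2.imwrite("pics/w5.png",I[...,::-1])
togo(*scoop_pose((0,0),(548.3,-266.7,60),0,Y)); togo(*scoop_pose((0,0),(548.3,-266.7,1),0,Y)); print(get_obs()["eef_pos"])
E
```

```text
rot(tool) [ 0.001  0.    -0.   ] | trans now-axes [-285.  -107.3   94.3] | target-axes [-285.  -107.4   94.3] t 13.425
rot(tool) [ 0.001  0.    -0.   ] | trans now-axes [-309.9 -107.4  147.8] | target-axes [-309.9 -107.4  147.8] t 13.425
[631.7305655  -22.70548195 275.69537008]
```

View pics/w5.png

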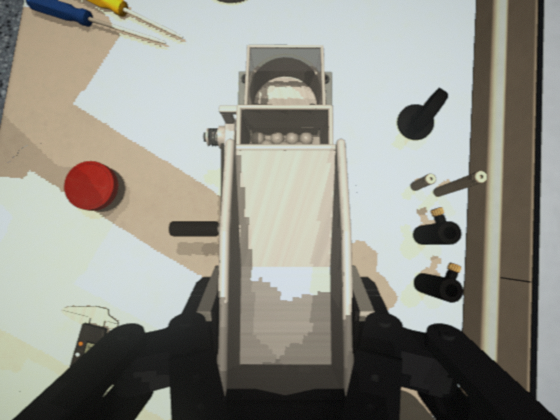

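The pile of balls sits at the gate (250–325, 138), and the scoop is empty. Setting it down.

The manual's scale: shifts go in shares of 1000 mm and turns go in shares of pi rad. Converting my numbers, -45 mm / 1000 = -0.045, -21.5 mm / 1000 = -0.0215.

Request:
{"fn": "crank_tcp", "kwargs": {
  "ticks": "-0.045,0,-0.021,0,0,0 | -0.045,0,-0.021,0,0,0 | -0.039,-0.0215,0.027,0,0,0 | -0.039,-0.0215,0.027,0,0,0 | -0.039,-0.0215,0.027,0,0,0 | -0.039,-0.0215,0.027,0,0,0 | -0.039,-0.0214,0.028,0,0,0 | 0,0,0,0,0,0"
}}

```text
t: 14.42
eef_pos: [544.8, -248.0, 66.6]
eef_rot: [-1.866, -2.064, -0.413]
ft_force: [0.3, 0.9, -1.7]
opening: 49.3
finger_force: 52.6
```

```bash
python3 - <<'E'
from p import *
Y=LW+np.pi/2
togo(*scoop_pose((0,0),(548.3,-266.7,4),0,Y)); print(get_obs()["eef_pos"])
E
```

```text
rot(tool) [-0.004 -0.004 -0.001] | trans now-axes [-25.1   1.8  46.6] | target-axes [-24.9   1.6  46.7] t 14.425
[ 544.79394596 -248.0437409    66.63146381]
```

In the tool's units: 20 mm / 1000 = 0.02, 16 mm / 1000 = 0.016, -0.004 rad / 3.1416 = -0.0013.

Request:
{"fn": "crank_tcp", "kwargs": {
  "ticks": "-0.01,0,0.02,-0.0013,-0.0013,0 | -0.008,0,0.016,0,0,0 | -0.0055,0,0.011,0,0,0 | 0,0,0,0,0,0"
}}

```text
t: 14.92
eef_pos: [546.9, -249.5, 15.9]
eef_rot: [-1.871, -2.07, -0.418]
ft_force: [-0.1, 0.2, -1.2]
opening: 49.6
finger_force: 52.6
```

Request:
{"fn": "crank_tcp", "kwargs": {
  "ticks": "-0.0008,0,0.0018,0,0,0 | -0.0004,0,0.0009,0,0,0 | 0,0,0,0,0,0 | 0,0,0,0,0,0"
}}

```text
t: 15.42
eef_pos: [547.1, -250.4, 13.7]
eef_rot: [-1.873, -2.07, -0.419]
ft_force: [-0.5, -0.2, -0.4]
opening: 49.3
finger_force: 52.6
```

In the tool's units: 1.4 mm / 1000 = 0.0014, 0.9 mm / 1000 = 0.0009.

Request:
{"fn": "crank_tcp", "kwargs": {
  "ticks": "-0.0006,0,0.0014,0,0,0 | -0.0004,0,0.0009,0,0,0 | 0,0,0,0,0,0 | 0,0,0,0,0,0"
}}

```text
t: 15.92
eef_pos: [547.0, -250.2, 11.0]
eef_rot: [-1.873, -2.07, -0.419]
ft_force: [-0.3, 0.7, -1.9]
opening: 49.5
finger_force: 52.6
```

Request:
{"fn": "crank_tcp", "kwargs": {
  "ticks": "-0.0004,0,0.0009,0,0,0 | -0.0002,0,0.0005,0,0,0 | 0,0,0,0,0,0 | 0,0,0,0,0,0"
}}

```text
t: 16.42
eef_pos: [547.1, -250.2, 9.9]
eef_rot: [-1.873, -2.07, -0.419]
ft_force: [-0.8, 0.3, 3.4]
opening: 49.4
finger_force: 53.0
```

In the tool's units: -60 mm / 1000 = -0.06, -50 mm / 1000 = -0.05.

Request:
{"fn": "crank_tcp", "kwargs": {
  "ticks": "0,0,0,0,0,0 | 0,0,0,0,0,0 | 0,0,0,0,0,0 | 0,0,0,0,0,0 | 0,0,-0.015,0,0,0 | 0,0,-0.04,0,0,0 | 0,0,-0.05,0,0,0 | 0,0,-0.06,0,0,0",
  "finger_gap": 85
}}

```text
t: 17.42
eef_pos: [552.9, -319.9, 160.9]
eef_rot: [-1.872, -2.069, -0.419]
ft_force: [1.2, -0.9, -0.1]
opening: 84.9
finger_force: 0.0
```

```bash
cat > l.py <<'E'
from p import *
a=np.radians(20); lx=np.array([np.cos(LW),np.sin(LW),0]); up=np.array([0,0,1.])
tz=np.sin(a)*lx-np.cos(a)*up; tx=np.cos(a)*lx+np.sin(a)*up
def lev(th,back=0,x=-97):
    b=th-np.radians(5); q=loader((x,-95*np.cos(b),95+95*np.sin(b))); return q+(19-back)*tz,tx,tz
E
python3 - <<'E'
from l import *
I,D=capture("scene"); c=cam("scene"); np.savez("pics/scene5.npz",I=I,D=D,K=c[0],p=c[1],A=c[2])
I,D=capture("wrist"); c=cam("wrist"); np.savez("pics/wrist5.npz",I=I,D=D,K=c[0],p=c[1],A=c[2])
P=cloud(D,c).reshape(-1,3); h=np.array([-np.sin(LW),np.cos(LW)])
d=P[:,:2]-[548.3,-266.7]; s=d@h; w=d@[h[1],-h[0]]
m=(abs(s)<110)&(abs(w)<45)&(P[:,2]>35)&(P[:,2]<60); print(m.sum(),"rim s",np.percentile(s[m],[1,99]),"w",np.percentile(w[m],[1,99]),"z",np.percentile(P[m,2],[5,50,95]))
togo(*lev(0,100)); togo(*lev(0)); print(get_obs()["qpos"],get_obs()["eef_pos"])
E
```

```text
1114 rim s [-25.4373977   64.24984294] w [-25.03223283  25.51707985] z [36.55717471 40.88070983 42.38786354]
rot(tool) [-0.58  -0.068  1.457] | trans now-axes [296.3 -20.7 138.6] | target-axes [ -20.2 -327.2   -1.9] t 17.525
rot(tool) [-0.58  -0.068  1.457] | trans now-axes [257.7  12.2 224.7] | target-axes [ -20.2 -327.2   98.1] t 17.525
[-0.84013411  0.60348941  1.20600977  0.25693524  1.66923058 -0.958261  ] [ 556.10951617 -325.19195466  167.97432036]
```

The depth check puts the scoop upright where it was released: rim z ≈ 42, width ±25. On to the lever.

In the tool's units: -10 mm / 1000 = -0.01, 0.162 rad / 3.1416 = 0.0516.

Request:
{"fn": "crank_tcp", "kwargs": {
  "ticks": "0,0,-0.01,-0.0205,-0.0024,0.0516 | 0,0,0,-0.0205,-0.0024,0.0516 | 0,0,0,-0.0205,-0.0024,0.0516 | 0,0,0,-0.0205,-0.0024,0.0516 | 0,0,0,-0.0205,-0.0024,0.0516 | 0,0,0,-0.0205,-0.0024,0.0516 | 0,0,0,-0.0205,-0.0024,0.0516 | 0,0,0,-0.0205,-0.0024,0.0516",
  "finger_gap": 85
}}

```text
t: 18.52
eef_pos: [553.5, -324.1, 168.9]
eef_rot: [-3.004, -0.401, -0.529]
ft_force: [-0.0, -0.1, -0.7]
opening: 85.0
finger_force: 0.0
```

Request:
{"fn": "crank_tcp", "kwargs": {
  "ticks": "0,0,0,-0.0205,-0.0024,0.0516 | 0,0,0,0,0,0"
}}

```text
t: 18.77
eef_pos: [553.7, -322.9, 169.0]
eef_rot: [-3.063, -0.156, -0.526]
ft_force: [-0.4, 0.4, 0.9]
opening: 84.9
finger_force: 0.0
```

```bash
python3 - <<'E'
from l import *
togo(*lev(0,100)); print(get_obs()["qpos"],get_obs()["eef_pos"])
E
```

```text
rot(tool) [-0.013  0.008 -0.001] | trans now-axes [ -18.7 -324.6    4.3] | target-axes [-1.850e+01 -3.246e+02 -2.000e-01] t 18.775
[-0.8542548   0.2046708   1.70779532  0.32669773  1.06149931  0.47855891] [ 553.70477872 -322.8916536   168.95138527]
```

In the tool's units: -46.4 mm / 1000 = -0.0464, -2.6 mm / 1000 = -0.0026, -0.013 rad / 3.1416 = -0.0041.

Request:
{"fn": "crank_tcp", "kwargs": {
  "ticks": "-0.0026,-0.0464,0,-0.0041,0.0025,0 | -0.0026,-0.0464,0,0,0,0 | -0.0026,-0.0464,0,0,0,0 | -0.0026,-0.0464,0,0,0,0 | -0.0026,-0.0464,0,0,0,0 | -0.0026,-0.0464,0,0,0,0 | -0.0026,-0.0464,0,0,0,0 | 0,0,0,0,0,0",
  "finger_gap": 60
}}

```text
t: 19.77
eef_pos: [504.6, 0.4, 163.1]
eef_rot: [-3.071, -0.159, -0.539]
ft_force: [-0.2, -0.0, -0.4]
opening: 60.2
finger_force: 0.0
```

```bash
python3 - <<'E'
from l import *
c=cam("wrist"); I,D=capture("wrist"); cv2.imwrite("pics/w6.png",I[...,::-1])
togo(*lev(0,0)); print(get_obs()["qpos"],get_obs()["eef_pos"])
P=cloud(D,c).reshape(-1,3); k,s=np.cos(LW),np.sin(LW); d=P[:,:2]-[LX,LY]; X=d@[k,s]; Yl=d@[-s,k]
m=(X<-80)&(X>-125)&(abs(Yl+95)<25)&(P[:,2]>78)&(P[:,2]<105); print(m.sum(),"X",np.percentile(X[m],[1,99]),"Y",np.percentile(Yl[m],[2,50,98]),"z",np.percentile(P[m,2],[5,50,98]))
E
```

```text
rot(tool) [-0.001  0.001  0.001] | trans now-axes [ -1.3   0.3 100.1] | target-axes [ -1.4   0.2 100.1] t 19.825
[-0.332818   -0.22919861  2.15072556  0.18334941  0.91026101  1.04656927] [505.25256808  -1.26973915 163.40427432]
1279 X [-118.47568074  -80.36699182] Y [-101.64082573  -94.05820324  -87.03730439] z [88.78569728 93.02766372 95.27034371]
```

View pics/w6.png

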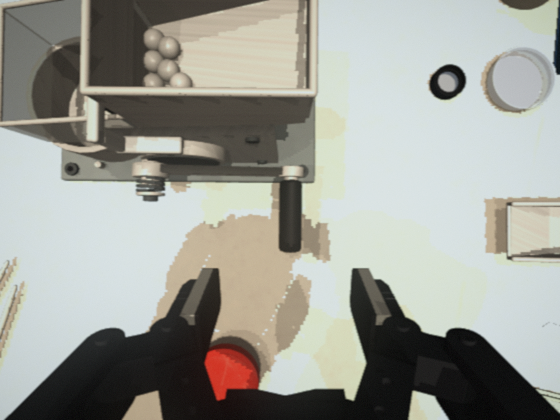

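The handle is centred between the fingers at (290,215), and depth puts its axis at loader y -94, top z 95, as the text says. The balls are in the hopper at (150–190, 35–85) and the scoop is upright at the right. Advancing to grasp it.

In the tool's units: 30 mm / 1000 = 0.03, 25 mm / 1000 = 0.025.

Request:
{"fn": "crank_tcp", "kwargs": {
  "ticks": "-0.0013,0.0003,0.03,0,0,0 | 0,0,0.03,0,0,0 | 0,0,0.025,0,0,0 | 0,0,0.015,0,0,0 | 0,0,0,0,0,0 | 0,0,0,0,0,0",
  "finger_gap": 60
}}

```text
t: 20.58
eef_pos: [538.5, -0.1, 69.3]
eef_rot: [-3.073, -0.147, -0.542]
ft_force: [-0.3, -0.6, 0.4]
opening: 59.9
finger_force: 0.0
```

```bash
python3 -c "
from l import *
togo(*lev(0,0))"
```

```text
rot(tool) [ 0.001  0.    -0.004] | trans now-axes [-0.5 -1.9  0.3] | target-axes [-0.5 -1.9  0.3] t 20.575
```

Request:
{"fn": "crank_tcp", "kwargs": {
  "ticks": "0,0,0,0,0,0 | 0,0,0,0,0,0 | 0,0,0,0,0,0 | 0,0,0,0,0,0 | 0,0,0,0,0,0 | 0,0,0,0,0,0",
  "finger_gap": 8,
  "grip_n": 50
}}

```text
t: 21.32
eef_pos: [538.1, 0.5, 69.1]
eef_rot: [-3.074, -0.149, -0.541]
ft_force: [-4.8, -3.4, 5.9]
opening: 14.4
finger_force: 48.6
```

```bash
python3 - <<'E'
from l import *
for th in np.linspace(0,1.66,9): togo(*lev(th))
E
```

```text
rot(tool) [ 0.001  0.    -0.003] | trans now-axes [-0.1 -1.4  0.3] | target-axes [-0.1 -1.4  0.3] t 21.325
rot(tool) [ 0.001  0.    -0.003] | trans now-axes [  6.6  -1.7 -18.2] | target-axes [  6.6  -1.7 -18.2] t 21.325
rot(tool) [ 0.001  0.    -0.003] | trans now-axes [ 13.2  -6.1 -36.3] | target-axes [ 13.2  -6.  -36.3] t 21.325
rot(tool) [ 0.001  0.    -0.003] | trans now-axes [ 19.2 -14.3 -53.1] | target-axes [ 19.3 -14.3 -53.1] t 21.325
rot(tool) [ 0.001  0.    -0.003] | trans now-axes [ 24.6 -26.  -67.9] | target-axes [ 24.7 -26.  -67.9] t 21.325
rot(tool) [ 0.001  0.    -0.003] | trans now-axes [ 29.  -40.8 -80.2] | target-axes [ 29.2 -40.7 -80.2] t 21.325
rot(tool) [ 0.001  0.    -0.003] | trans now-axes [ 32.3 -57.9 -89.4] | target-axes [ 32.5 -57.9 -89.3] t 21.325
rot(tool) [ 0.001  0.    -0.003] | trans now-axes [ 34.3 -76.6 -95. ] | target-axes [ 34.5 -76.6 -94.9] t 21.325
rot(tool) [ 0.001  0.    -0.003] | trans now-axes [ 34.9 -96.2 -96.9] | target-axes [ 35.2 -96.2 -96.8] t 21.325
```

In the tool's units: -9.2 mm / 1000 = -0.0092, -5.6 mm / 1000 = -0.0056.

Request:
{"fn": "crank_tcp", "kwargs": {
  "ticks": "0.0033,-0.0001,-0.0092,0,0,0 | 0.0033,-0.0002,-0.0092,0,0,0 | 0.0033,-0.002,-0.009,0,0,0 | 0.0033,-0.0024,-0.009,0,0,0 | 0.003,-0.004,-0.0084,0,0,0 | 0.003,-0.0042,-0.0084,0,0,0 | 0.0027,-0.0056,-0.0074,0,0,0 | 0.0027,-0.0061,-0.0074,0,0,0"
}}

```text
t: 22.32
eef_pos: [536.3, 20.8, 142.4]
eef_rot: [-3.082, -0.15, -0.545]
ft_force: [-6.9, -22.1, 5.1]
opening: 14.1
finger_force: 48.6
```

```bash
python3 - <<'E'
from l import *
for th in np.linspace(0,1.66,9)[4:]: togo(*lev(th))
E
```

```text
rot(tool) [ 0.01  -0.    -0.001] | trans now-axes [-0.6 -5.5  0.8] | target-axes [-0.6 -5.5  0.8] t 22.325
rot(tool) [ 0.01  -0.    -0.001] | trans now-axes [  3.9 -20.2 -11.6] | target-axes [  3.9 -20.3 -11.4] t 22.325
rot(tool) [ 0.01  -0.    -0.001] | trans now-axes [  7.2 -37.2 -20.9] | target-axes [  7.2 -37.4 -20.6] t 22.325
rot(tool) [ 0.01  -0.    -0.001] | trans now-axes [  9.2 -55.9 -26.7] | target-axes [  9.3 -56.1 -26.2] t 22.325
rot(tool) [ 0.01  -0.    -0.001] | trans now-axes [  9.9 -75.4 -28.8] | target-axes [  9.9 -75.7 -28.1] t 22.325
```

Request:
{"fn": "crank_tcp", "kwargs": {
  "ticks": "0,0,0,0,0,0 | 0,0,0,0,0,0"
}}

```text
t: 22.58
eef_pos: [536.3, 20.9, 142.5]
eef_rot: [-3.082, -0.15, -0.545]
ft_force: [-8.5, -20.9, 7.1]
opening: 13.9
finger_force: 49.2
```

```bash
python3 - <<'E'
from l import *
p=get_obs()["eef_pos"]; k,s=np.cos(LW),np.sin(LW)
g=p-19*tz; d=g[:2]-[LX,LY]; yl=d@[-s,k]; xl=d@[k,s]; print("grip in loader",xl,yl,g[2],"r",np.hypot(yl,g[2]-95),"th",np.arctan2(g[2]-95,-yl)+.087)
I,D=capture("scene"); cv2.imwrite("pics/s7.png",I)
E
```

```text
grip in loader -96.76073628677499 -75.43749842372766 160.34811562692963 r 99.8057733020514 th 0.8008556029976508
```

In the tool's units: -3.8 mm / 1000 = -0.0038, 1.4 mm / 1000 = 0.0014.

Request:
{"fn": "crank_tcp", "kwargs": {
  "ticks": "0.0014,0,-0.0038,0,0,0 | 0,0,0,0,0,0 | 0,0,0,0,0,0"
}}

```text
t: 23.0
eef_pos: [536.0, 23.0, 145.4]
eef_rot: [-3.077, -0.149, -0.543]
ft_force: [-0.5, -11.3, -0.7]
opening: 13.8
finger_force: 49.7
```

```bash
python3 - <<'E'
from l import *
p=get_obs()["eef_pos"]; k,s=np.cos(LW),np.sin(LW)
g=p-19*tz; d=g[:2]-[LX,LY]; yl=d@[-s,k]; xl=d@[k,s]; print("grip in loader",xl,yl,g[2],"r",np.hypot(yl,g[2]-95),"th",np.arctan2(g[2]-95,-yl)+.087)
c=cam("wrist"); I,D=capture("wrist"); cv2.imwrite("pics/w7.png",I[...,::-1]); np.savez("pics/wrist7.npz",I=I,D=D,K=c[0],p=c[1],A=c[2])
P=cloud(D,c).reshape(-1,3); d=P[:,:2]-[LX,LY]; X=d@[k,s]; Yl=d@[-s,k]
for lo,hi in ((-80,-70),(-125,-109)):
    m=(X<hi)&(X>lo)&(Yl>-110)&(Yl<-40)&(P[:,2]>110)&(P[:,2]<185); print(m.sum(), "Y",np.percentile(Yl[m],[2,50,98]) if m.any() else 0,"z",np.percentile(P[m,2],[5,50,98]) if m.any() else 0)
E
```

```text
grip in loader -96.85677265374925 -73.3226469331766 163.29046986338437 r 100.19879653692993 th 0.836878426803427
827 Y [-79.43366962 -72.06317936 -64.76091047] z [159.71354736 163.36360068 165.19446592]
889 Y [-80.25230912 -71.94776958 -63.21996077] z [159.95597272 163.68964485 178.6701496 ]
```

Depth shows the bar sitting 6 mm nearer the fingertips than planned, on the expected 95 mm radius at angle ≈ 0.80. I'll correct the path for that offset and grip harder.

```bash
sed -i 's/(19-back)/(12.5-back)/' l.py; python3 - <<'E'
from l import *
for th in (.8,1.0,1.2,1.4,1.55,1.66): togo(*lev(th))
E
```

```text
rot(tool) [ 0.005 -0.    -0.002] | trans now-axes [-2.2 -1.5 -0.8] | target-axes [-2.2 -1.5 -0.8] t 23.05
rot(tool) [ 0.005 -0.    -0.002] | trans now-axes [  2.2 -15.2 -13.1] | target-axes [  2.2 -15.2 -13. ] t 23.05
rot(tool) [ 0.005 -0.    -0.002] | trans now-axes [  5.6 -31.2 -22.6] | target-axes [  5.7 -31.3 -22.4] t 23.05
rot(tool) [ 0.005 -0.    -0.002] | trans now-axes [  7.8 -49.  -28.9] | target-axes [  7.9 -49.1 -28.7] t 23.05
rot(tool) [ 0.005 -0.    -0.002] | trans now-axes [  8.7 -63.  -31.4] | target-axes [  8.8 -63.1 -31.1] t 23.05
rot(tool) [ 0.005 -0.    -0.002] | trans now-axes [  8.8 -73.4 -32. ] | target-axes [  9.  -73.5 -31.6] t 23.05
```

In the tool's units: -6 mm / 1000 = -0.006, 1.2 mm / 1000 = 0.0012.

Request:
{"fn": "crank_tcp", "kwargs": {
  "ticks": "0.0005,-0.003,-0.005,0,0,0 | 0.001,-0.005,-0.005,0,0,0 | 0.001,-0.006,-0.004,0,0,0 | 0.0012,-0.006,-0.004,0,0,0 | 0.001,-0.006,-0.0033,0,0,0 | 0.0005,-0.003,-0.0015,0,0,0 | 0,0,0,0,0,0",
  "finger_gap": 8,
  "grip_n": 80
}}

```text
t: 23.92
eef_pos: [533.2, 52.2, 171.6]
eef_rot: [-3.075, -0.148, -0.555]
ft_force: [5.4, -6.1, 4.0]
opening: 12.9
finger_force: 78.1
```

```bash
cat > m.py <<'E'
from l import *
k,s=np.cos(LW),np.sin(LW)
p=get_obs()["eef_pos"];g=p-12.5*tz; d=g[:2]-[LX,LY]; yl=d@[-s,k]; print("grip est y",yl.round(1),"z",g[2].round(1))
c=cam("wrist"); I,D=capture("wrist"); cv2.imwrite("pics/w8.png",I[...,::-1])
P=cloud(D,c).reshape(-1,3); d=P[:,:2]-[LX,LY]; X=d@[k,s]; Yl=d@[-s,k]
m=(X<-70)&(X>-80)&(abs(Yl-yl)<25)&(abs(P[:,2]-g[2])<25)
y0=np.percentile(Yl[m],[2,98]).mean(); z0=np.percentile(P[m,2],97)-8
print(m.sum(),"bar y,z",y0.round(1),z0.round(1),"r",np.hypot(y0,z0-95).round(1),"th",(np.arctan2(z0-95,-y0)+.087).round(3))
for th in (1.2,1.4,1.66): togo(*lev(th))
E
python3 m.py
```

```text
grip est y -44.1 z 183.4
802 bar y,z -42.8 180.1 r 95.2 th 1.191
rot(tool) [ 0.005 -0.008 -0.003] | trans now-axes [-3.5 -2.   2.1] | target-axes [-3.5 -2.   2.1] t 23.975
rot(tool) [ 0.005 -0.008 -0.003] | trans now-axes [ -1.2 -19.8  -4.2] | target-axes [ -1.2 -19.8  -4.1] t 23.975
rot(tool) [ 0.005 -0.008 -0.003] | trans now-axes [ -0.2 -44.2  -7.3] | target-axes [ -0.1 -44.2  -7.1] t 23.975
```

Request:
{"fn": "crank_tcp", "kwargs": {
  "ticks": "0.001,-0.006,-0.003,0,0,0 | 0.0008,-0.008,-0.0025,0,0,0 | 0.0007,-0.008,-0.002,0,0,0 | 0.0005,-0.008,-0.0012,0,0,0 | 0.0002,-0.0075,-0.0006,0,0,0 | 0,-0.005,0,0,0,0 | 0,0,0,0,0,0 | 0,0,0,0,0,0"
}}

```text
t: 24.98
eef_pos: [529.4, 93.4, 184.6]
eef_rot: [-3.077, -0.152, -0.558]
ft_force: [-12.0, -12.1, 24.6]
opening: 13.0
finger_force: 78.2
```

```bash
python3 m.py
```

```text
grip est y -2.6 z 196.3
788 bar y,z -1.3 190.3 r 95.3 th 1.644
rot(tool) [ 0.008 -0.009  0.   ] | trans now-axes [-8.3 39.3 14.4] | target-axes [-8.2 39.4 14.2] t 25.025
rot(tool) [ 0.008 -0.009  0.   ] | trans now-axes [-6.  21.6  8. ] | target-axes [-5.9 21.6  7.9] t 25.025
rot(tool) [ 0.008 -0.009  0.   ] | trans now-axes [-4.8 -2.8  4.9] | target-axes [-4.8 -2.8  5. ] t 25.025
```

The lever is at 1.64 rad, but the bar has crept to about 6 mm from the fingertips. I'll loosen slightly so the fingers still trap it, go deeper and regrip.

In the tool's units: 5 mm / 1000 = 0.005, 3 mm / 1000 = 0.003.

Request:
{"fn": "crank_tcp", "kwargs": {
  "ticks": "0,0,0,0,0,0 | 0,-0.001,0.002,0,0,0 | 0,0,0.005,0,0,0 | 0,0,0.005,0,0,0 | 0,0,0.003,0,0,0 | 0,0,0,0,0,0",
  "finger_gap": 22,
  "grip_n": 50
}}

```text
t: 25.78
eef_pos: [530.0, 97.8, 162.9]
eef_rot: [-3.073, -0.148, -0.537]
ft_force: [1.4, -3.3, -2.0]
opening: 22.1
finger_force: 1.5
```

```bash
python3 m.py
```

```text
grip est y 1.7 z 174.6
1059 bar y,z -0.1 190.3 r 95.3 th 1.657
rot(tool) [-0.     0.003 -0.004] | trans now-axes [-1.5 43.7 -6.5] | target-axes [-1.6 43.7 -6.5] t 25.825
rot(tool) [-0.     0.003 -0.004] | trans now-axes [  0.7  25.9 -12.7] | target-axes [  0.6  25.9 -12.7] t 25.825
rot(tool) [-0.     0.003 -0.004] | trans now-axes [  1.7   1.5 -15.7] | target-axes [  1.7   1.5 -15.7] t 25.825
```

Request:
{"fn": "crank_tcp", "kwargs": {
  "ticks": "0,0,0,0,0,0 | 0,0,0,0,0,0 | 0,0,0,0,0,0 | 0,0,0,0,0,0",
  "finger_gap": 8,
  "grip_n": 50
}}

```text
t: 26.32
eef_pos: [530.0, 97.7, 163.4]
eef_rot: [-3.073, -0.148, -0.538]
ft_force: [-1.6, -2.7, -2.5]
opening: 14.8
finger_force: 48.6
```

```bash
python3 m.py
```

```text
grip est y 1.6 z 175.1
1048 bar y,z 3.0 190.3 r 95.4 th 1.689
rot(tool) [-0.     0.002 -0.004] | trans now-axes [-1.7 43.6 -6.1] | target-axes [-1.9 43.6 -6.1] t 26.375
rot(tool) [-0.     0.002 -0.004] | trans now-axes [  0.5  25.9 -12.3] | target-axes [  0.4  25.9 -12.3] t 26.375
rot(tool) [-0.     0.002 -0.004] | trans now-axes [  1.4   1.4 -15.3] | target-axes [  1.5   1.4 -15.3] t 26.375
```

Picture budget is spent, so I'll check ball positions by depth: hopper floor, chute and jar.

Request:
{"fn": "crank_tcp", "kwargs": {
  "ticks": "0,0,0,0,0,0 | 0,0,0,0,0,0 | 0,0,0,0,0,0 | 0,0,0,0,0,0 | 0,0,0,0,0,0 | 0,0,0,0,0,0 | 0,0,0,0,0,0 | 0,0,0,0,0,0"
}}

```text
t: 27.38
eef_pos: [530.0, 97.7, 163.4]
eef_rot: [-3.073, -0.148, -0.538]
ft_force: [-3.3, -2.9, -5.6]
opening: 14.8
finger_force: 48.6
```

```bash
python3 - <<'E'
from l import *
k,s=np.cos(LW),np.sin(LW)
def L(n):
    c=cam(n); I,D=capture(n); P=cloud(D,c).reshape(-1,3)[D.ravel()>0]; d=P[:,:2]-[LX,LY]; return np.stack([d@[k,s],d@[-s,k],P[:,2]],1)
z=np.load("pics/scene0.npz"); P0=cloud(z["D"],(z["K"],z["p"],z["A"],None)).reshape(-1,3); d=P0[:,:2]-[LX,LY]; B=np.stack([d@[k,s],d@[-s,k],P0[:,2]],1)
for n,Q in (("scene before",B),("scene",L("scene")),("side",L("side")),("wrist",L("wrist"))):
    m=(abs(Q[:,0])<32)&(Q[:,1]>-98)&(Q[:,1]<-6)&(Q[:,2]<150)
    e=Q[m,2]-(94-2*0.364-Q[m,1]*0.364)
    j=(np.hypot(Q[:,0],Q[:,1]-66)<37)&(Q[:,2]<45)
    ch=(abs(Q[:,0])<30)&(Q[:,1]>8)&(Q[:,1]<40)&(Q[:,2]>50)&(Q[:,2]<110)
    print(n,"hopper n",m.sum(),"above floor>6:",(e>6).sum(),np.percentile(e,[5,50,95]).round(1) if m.any() else"","| jar n",j.sum(),"z>10:",(Q[j,2]>10).sum(),np.percentile(Q[j,2],[5,50,95]).round(1) if j.any() else "","| chute",ch.sum())
    if n!="scene before":
        t=(abs(Q[:,0])<62)&(abs(Q[:,1])<118)
E
python3 m.py
```

```text
scene before hopper n 244 above floor>6: 8 [-6.3 -0.4  4.3] | jar n 97 z>10: 97 [12.7 16.2 20. ] | chute 228
scene hopper n 280 above floor>6: 7 [-5.1 -0.3  4.3] | jar n 96 z>10: 96 [14.6 19.  31. ] | chute 235
side hopper n 6 above floor>6: 5 [ 6.7 23.3 48.2] | jar n 79 z>10: 77 [10.8 21.3 32.4] | chute 100
wrist hopper n 15400 above floor>6: 0 [-0.8  0.4  1.6] | jar n 3633 z>10: 3633 [14.8 16.5 29.4] | chute 3158
grip est y 1.6 z 175.2
1052 bar y,z 3.0 190.3 r 95.4 th 1.689
rot(tool) [-0.     0.002 -0.004] | trans now-axes [-1.8 43.6 -6.1] | target-axes [-1.9 43.6 -6. ] t 27.575
rot(tool) [-0.     0.002 -0.004] | trans now-axes [  0.4  25.8 -12.3] | target-axes [  0.4  25.8 -12.3] t 27.575
rot(tool) [-0.     0.002 -0.004] | trans now-axes [  1.4   1.4 -15.3] | target-axes [  1.4   1.4 -15.3] t 27.575
```

```bash
python3 - <<'E'
from l import *
k,s=np.cos(LW),np.sin(LW)
c=cam("wrist"); I,D=capture("wrist"); P=cloud(D,c).reshape(-1,3); d=P[:,:2]-[LX,LY]; X=d@[k,s]; Y=d@[-s,k]; Z=P[:,2]
for y in range(-14,110,6):
    row=[]
    for x in range(-36,40,8):
        m=(abs(X-x)<4)&(abs(Y-y)<3)&(Z<150); row.append(f"{np.median(Z[m]):5.0f}" if m.sum()>4 else "    .")
    print(y,*row)
E
```

```text
-14   133    99    99    99    99    99    99    99    99   127
-8   132    97    97    97    97    97    97    96    97   126
-2   132     .     .     .     .     .     .     .     .   138
4   133     .    93    93    93    93    94    93    93   119
10   131    89    89    89     .    89    89    89    89   119
16   129    88    88    88    88    88    88    88    88   112
22   128    86    86    86    86    86    86    85    86   110
28   120    84    84    84    84    84    84    83    83   108
34   106    81    81    82    81    81    81    81    81   107
40    91    80    80    80    80    80    80    80    80   104
46   113     .     .     .     .     .     .     .     .    95
52   113     .    16    16    16    16    16    16    16    89
58   113     .    16    16    16    16    16    16    16    88
64   109     .    16    16    16    16    24    27    16    94
70   105     .    16    18    23    28    26    29    16    91
76   105    20    27    29    26    29    16    16    16    79
82    90    27    16    27    16    16    16    17    16    74
88   106    97    90    91    89    89    90    89    94    75
94     .    28    29    26    29    27    29    28    33    38
100    10    27    25    16    28    16    17    18    29     .
106    10     .     .    16    16    16    16     .     .     .
```

The hopper and chute are clear, and ball tops (z ≈ 29) show only in the jar. The lever is held at about 1.69 rad.

```bash
python3 -c "
from bench import *
print(job_done())"
```

```text
the job is handed in; nothing more can be done
None
```

The job is handed in, but the hand-in returned no verdict: depth checks show the hopper and chute empty with the balls in the jar (not counted one by one), the scoop stood upright on the worktop when I let go of it, and the gripper is holding the lever at about 1.69 rad.

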